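# Hook and seat a tube block in the block mixer

## Task

Fit the metal tube block with the blue grip into the bay on top of the white block mixer: with the block tilted, hook the thin tongue on its one end under the bay's yellow lip, then swing the other end down until the block lies flat on the bay floor, and let go of it. Leave the block with the orange grip where it stands.

Things in the scene. Friction and masses are not known exactly. Their poses are not given: they have to be found in the camera images.
- block_grip (a point): Centre of the blue grip of the block to fit: upright post 26 (x) x 22 (y: pinch here) x 44 mm tall, centre 52 mm above the block's underside. It stands on a flat silver body with 8 large wells, 74 x 70 mm, top 30 mm above the underside, on a dark base plate 100 (x) x 70 x 6 mm. Loose, stands on the bench, 0.25 to 0.5 kg, balanced near the grip. Axes: x from tongue to thick end, z up.
- block_tongue (a point): Tip of the same block's tongue: middle of the lower edge of its free end, 60 mm along -x and 52 mm below block_grip (same axes). The tongue is the dark base plate where it sticks out 26 mm beyond the silver body at the -x end, 70 mm wide, 6 mm thick.
- bay (a point): Centre of the bay floor on the fixed white mixer, 75 mm above the bench. x points from yellow lip (nearest robot) to control panel, z up. Inside: x -56 to 56, y -43 to 43 mm; side walls 12, +x wall 16 mm high. Lip: covers x -56 to -40, full width, from 15 to 20 mm above the floor. The 100 mm block enters only tilted 10 to 20 deg, tongue low; seated, its x is along bay x, tip at x -44 to -56.
- spare_grip (a point): Centre of the orange grip of another loose block on the bench, same shape, size and axes (centre 52 mm above its underside) but with 12 small wells. Not to be used or moved.

How it is judged:
By the outcome, as a careful person would: the job done as asked, in the order asked, and still so for the second after the job is handed in, with the robot touching nothing.
It also fails if it takes over 43 s, if anything falls off the work surface, if the arm or the gripper's body presses on something with over 40 N, if the wrist force passes 120 N, or if a joint passes its speed limit or range.

## Robot

A 7-joint arm with a two-finger parallel gripper is mounted at the origin on the work surface. World frame = base frame: x ahead of the robot, y to its left, z up, the work surface at z = 0. Lengths are in mm, angles in rad, forces in N, time in s.
With the tool pointing down it reaches from about 400 to 875 mm from the base axis. Payload 4.4 kg.
Tool frame: the origin (TCP) lies at the very end of the fingers, on their centre line; the grasp point (between the pads) lies 19 mm behind it (grip_depth is the distance from the TCP to the grasp point, in mm); z points along the fingers, y is the direction in which the jaws open and shut (so a half turn about z gives the same grasp; the last joint's range is limited). The gripper opens to 85 mm and grips with 20 to 120 N. Pads are 22 mm wide; open, the fingers measure 114 mm over their backs; the gripper's body (76 mm by 85 mm) begins 54 mm behind the grasp point. The pads swing forward as they close: fully open they stand 13 mm farther back than shut.
Start: joints at [1.174, 0.628, 0.038, 1.517, -0.027, 0.996, -0.02], TCP at [211.148, -614.764, 231.313] pointing down, gripper open.
Joint ranges: [-3.06, 3.06], [-0.37, 2.12], [-1.25, 1.32], [0.18, 2.47], [-1.1, 4.24], [0.23, 1.98], [-2.94, 2.94]. Speed limits (rad/s): [2.57, 2.57, 3.14, 3.14, 3.14, 3.14, 3.14].

## Interface

Orientations are given as [roll, pitch, yaw] about the fixed x, y, z axes, in that order (R = Rz(yaw) Ry(pitch) Rx(roll)).
In Python, from cell import read_state, get_image, finish_job, recognise, outline_of, grip_depth gives the robot as it stands. The module is installed in compiled form; this text tells all that it offers.
- The arm moves only by the tool send_rows, never from a script. Its argument "rows" is a list of rows, each a list of 5 numbers: the gripper command: -1 is shut, 1 is fully open, values between are in proportion, then the shift along the tool's x, y, z in m, then the turn about the tool's z in rad. In form: [[claw, tx, ty, tz, roll], ...]. A call has 1 to 12 rows; each row shifts and turns the pose as measured when the row begins, along the tool's axes as they then stand; what a row does not reach is not made up. A row lasts 1/12 s, in which the tool goes at most 41.7 mm and 7.16 degrees, less where a joint would pass 70% of its speed; a pose out of reach is approached as far as the arm can. A call with a gripper value outside its range is refused whole. The fingers move at their own pace and stop on an object; the grip force is fixed at half the most. Time passes only in rows, so rows that do not move let the fingers close. It gives the time, the measured TCP pose, the force and the opening at its end, in the units of the state.
- read_state(): the state, without advancing time (a new reading comes with each control period).
- get_image(name): name is "scene" or "top" or "wrist"; returns a dict with "image" (384x512x3 uint8, blue, green, red), "z_map" (384x512 float32, mm along the optical axis (not along the pixel's ray), 0 where there is no reading), "K" (3x3 intrinsics, pixels), "R" (3x3) and "t" (3): a world point X has camera coordinates R X + t; the wrist camera has in their place "tool_from_camera" (4x4, takes a point from camera to tool coordinates, whose origin is the TCP and whose axes are the flange's). Camera axes: x right, y down, z forward; pixel columns grow to the right and rows downward; lengths in mm; the calibration is good to about 2 mm. The wrist camera is an equidistant fisheye: a pixel r from the principal point sees the ray r / f radians off the axis. A picture is of the moment at which its call begins: read the wrist's pose just before it.
- finish_job(): hands the job in, once; it reports no verdict.
Trained networks look in a picture, given as the dict that the camera call returned (one of the last four; its "shot" number tells which), for a name from the list of things; names that differ only in an ending like _2 or _b are one class to them, and where a whole thing is asked for, a point or a joint stands for the part that bears it (a point fixed in the world has none). Each returns a list of dicts, best first, with "score" (0 to 1); they miss things now and then, are a little off and sometimes report something else, mostly with a low value. They report only what shows in the picture. A call takes as long as a camera call.
- recognise(picture, query): "box" ([left, top, right, bottom] in pixels, round what is visible of it).
- outline_of(picture, query): "mask" (384x512 bool, what is visible of it) and "box" ([left, top, right, bottom] in pixels, round what is visible of it).
The state is a dict: "clock": time; "qpos": joint angles; "qd": joint speeds; "tau": joint torques, N m; "eef_pos": TCP position; "tool_rot": TCP orientation; "force": force on the tool from outside, world axes, zero at the start; "torque": the same for the moment, N m; "width": finger opening in mm.
Only numpy, scipy, OpenCV 4.12 (cv2) and the standard library are available. Lean on these libraries where they do the work, as an engineer would, in place of code of your own. Each camera call takes 0.05 s, during which the arm holds its last target.

## Working session

There is one attempt and no reset: what is moved stays moved. The work goes in short steps, Python scripts to look and compute and a tool call to move; the robot and the scene stay as the last step left them, time stands still between calls to the robot, and variables do not carry over. Pictures are saved under pics/ and viewed, and the job is handed in when it is done.

Besides the shell and the picture viewer there is one more tool, called after "Request:" in YAML: its name, and indented under it one key for each argument. send_rows: Moves the arm, as the interface text tells. Its arguments: {"type":"object","properties":{"rows":{"type":"array"}},"required":["rows"]}

```bash
mkdir -p pics; ls; python3 - <<'E'
from cell import *
import cv2, numpy as np
s=read_state(); print({k:np.round(v,3).tolist() for k,v in s.items()}); print(grip_depth)
for n in("scene","top","wrist"):
    p=get_image(n); cv2.imwrite(f"pics/{n}0.png",p["image"])
    print(n,p["K"].round(1).tolist(), [ (k,np.round(p[k],3).tolist()) for k in p if k in("R","t","tool_from_camera")])
    for q in("block_grip","bay","spare_grip","block_tongue"):
        print(q,[(r["box"],round(r["score"],2)) for r in recognise(p,q)][:3])
E
```

```text
pics
{'clock': 0.0, 'qpos': [1.174, 0.629, 0.038, 1.518, -0.027, 0.996, -0.02], 'qd': [0.0, -0.0, 0.0, 0.0, -0.0, 0.003, 0.001], 'tau': [-0.001, -56.339, 1.226, -19.345, 0.011, 0.011, -0.0], 'eef_pos': [210.98, -614.136, 230.391], 'tool_rot': [-3.14, 0.0, 0.331], 'force': [-0.986, -0.013, -0.461], 'torque': [0.035, 0.035, 0.023], 'width': 85.416}
18.700000000000003
scene [[480.3, 0.0, 254.5], [0.0, 480.3, 183.0], [0.0, 0.0, 1.0]] [('R', [[-0.656, 0.755, -0.009], [0.628, 0.54, -0.561], [-0.419, -0.373, -0.828]]), ('t', [330.028, -287.765, 1590.536])]
block_grip [([321.8, 252.2, 372.5, 291.6], 0.76)]
bay [([181.3, 153.0, 271.6, 249.3], 0.7)]
spare_grip [([167.3, 113.3, 200.3, 148.9], 0.98)]
block_tongue [([322.8, 248.4, 371.0, 289.3], 0.96)]
top [[364.9, 0.0, 253.5], [0.0, 364.9, 197.7], [0.0, 0.0, 1.0]] [('R', [[-0.013, -1.0, 0.014], [-0.982, 0.01, -0.189], [0.188, -0.016, -0.982]]), ('t', [15.613, 498.463, 836.829])]
block_grip [([104.0, 165.9, 143.9, 210.9], 0.62)]
bay [([233.0, 113.6, 315.0, 220.2], 0.7)]
spare_grip [([363.6, 183.4, 400.1, 233.2], 0.91), ([103.3, 165.3, 141.6, 213.3], 0.51)]
block_tongue []
wrist [[297.3, 0.0, 257.6], [0.0, 297.3, 190.7], [0.0, 0.0, 1.0]] [('tool_from_camera', [[-0.001, -0.961, -0.277, 69.911], [1.0, -0.001, 0.001, -0.158], [-0.001, -0.277, 0.961, -142.845], [0.0, 0.0, 0.0, 1.0]])]
block_grip []
bay []
spare_grip []
block_tongue []
```

```bash
python3 -c "
import cv2
for n in('scene','top'):
    a=cv2.imread(f'pics/{n}0.png'); cv2.imwrite(f'pics/{n}0b.png',cv2.resize(a,(800,600),interpolation=3))"
```

```text
(no output)
```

View pics/scene0b.png

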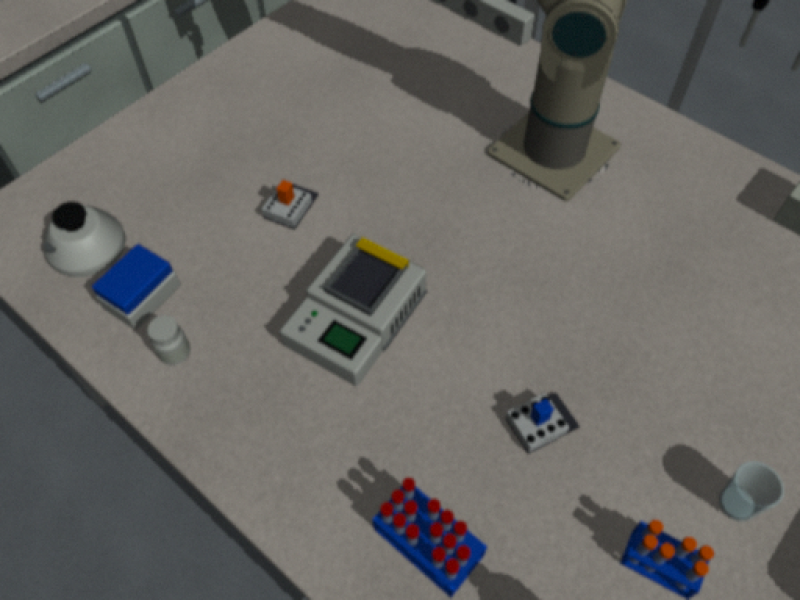

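View pics/top0b.png

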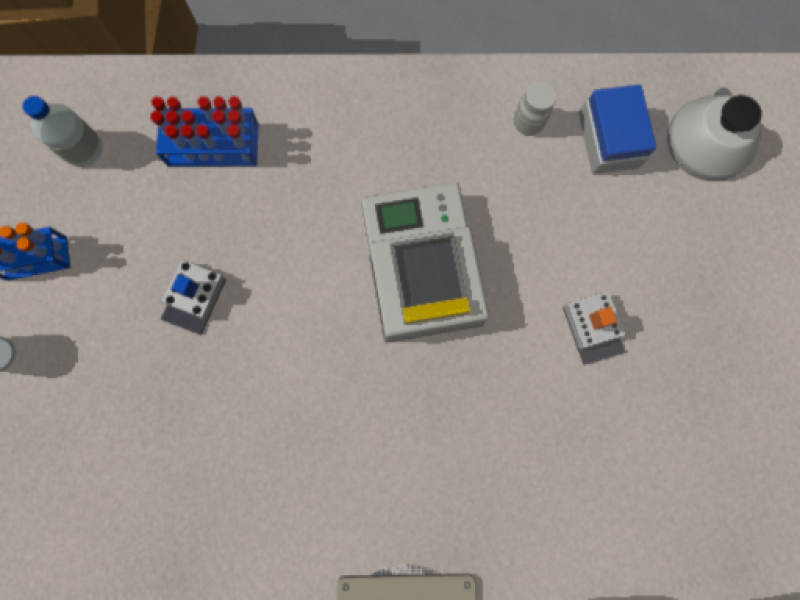

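View pics/wrist0.png

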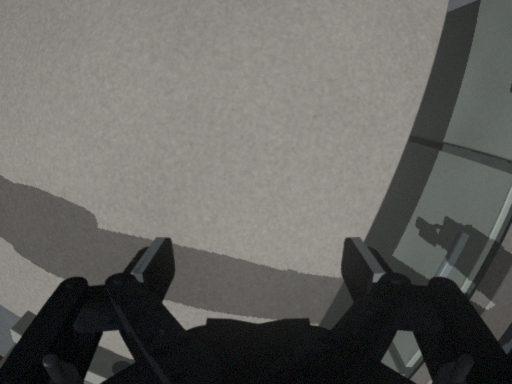

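```bash
cat > h.py <<'E'
import numpy as np, cv2
from cell import *
def cloud(p):
    z=p["z_map"].astype(float); K=p["K"]; v,u=np.mgrid[:384,:512]
    C=np.stack([(u-K[0,2])*z/K[0,0],(v-K[1,2])*z/K[1,1],z],-1)
    W=(C-p["t"])@p["R"]   # R^T (C-t)
    W[z<=0]=np.nan
    return W
E
python3 - <<'E'
from h import *
for n in("top","scene"):
    p=get_image(n); W=cloud(p); hsv=cv2.cvtColor(p["image"],cv2.COLOR_BGR2HSV)
    np.savez(f"{n}.npz",W=W,img=p["image"],K=p["K"],R=p["R"],t=p["t"])
    for q in("block_grip","spare_grip","bay"):
        for r in outline_of(p,q)[:2]:
            P=W[r["mask"]]; P=P[np.isfinite(P[:,0])]
            print(n,q,round(r["score"],2),r["box"],len(P),np.median(P,0).round(1),np.percentile(P[:,2],[2,20,50,80,98]).round(1))
            if q=="block_grip" or q=="spare_grip":
              for lo,hi in((0,20),(22,40),(60,90)):
                s=P[(P[:,2]>lo)&(P[:,2]<hi)]
                if len(s)>3: print(lo,hi,len(s),s.mean(0).round(1),[np.round(x,1) for x in cv2.minAreaRect(s[:,:2].astype(np.float32))])
    b=p["image"]; 
    for nm,a,c in(("blue",105,130),("yellow",22,35),("orange",5,16)):
        m=(hsv[...,0]>=a)&(hsv[...,0]<=c)&(hsv[...,1]>150)&(hsv[...,2]>60)
        k,l,st,ce=cv2.connectedComponentsWithStats(m.astype(np.uint8))
        for i in range(1,k):
            if st[i,4]>15:
                P=W[l==i];P=P[np.isfinite(P[:,0])]
                print(n,nm,ce[i].round(1),st[i],np.median(P,0).round(1),P[:,2].max().round(1))
E
```

```text
top block_grip 0.91 [101.4, 165.7, 144.3, 210.7] 1238 [525.  331.   30.1] [ 3.6  7.6 30.1 32.8 75.4]
0 20 378 [501.1 341.6   7.6] [array([528.4, 341.5]), array([ 75.8, 100.1]), np.float64(68.3)]
22 40 684 [537.1 329.7  30.7] [array([539.8, 333.9]), array([71.3, 73.9]), np.float64(68.7)]
60 90 124 [535.9 333.5  72.9] [array([537.1, 335.1]), array([23. , 26.2]), np.float64(69.7)]
top spare_grip 0.86 [361.3, 183.5, 400.8, 233.1] 1173 [ 470.1 -300.9   30.3] [ 4.5  8.2 30.3 33.1 75.6]
0 20 327 [ 444.3 -310.6    7.8] [array([ 470.6, -309.3]), array([96.2, 69.8]), np.float64(16.2)]
22 40 672 [ 481.4 -300.9   30.8] [array([ 483.5, -305.7]), array([74. , 71.1]), np.float64(16.0)]
60 90 124 [ 479.7 -304.7   72.8] [array([ 480.5, -306.7]), array([26.1, 22.3]), np.float64(14.2)]
top spare_grip 0.72 [104.8, 164.3, 143.7, 210.5] 1227 [525.6 331.4  30.1] [ 2.7  7.7 30.1 32.8 75.4]
0 20 367 [501.9 342.9   7.5] [array([533.2, 345. ]), array([ 85.9, 106. ]), np.float64(68.1)]
22 40 686 [537.7 329.7  30.7] [array([539.9, 334.1]), array([71.7, 74. ]), np.float64(68.7)]
60 90 124 [535.9 333.5  72.9] [arr
[... 1666 characters left out ...]
[ 808.1 -354.2   75.6] 82.4
scene blue [347.4 262.4] [342 255  12  17 123] [541.2 337.9  72.6] 80.1
scene blue [275.  349.9] [ 239  313   72   68 1241] [826.4 330.5  50.2] 63.3
scene blue [423.2 361.2] [398 334  52  49 904] [616.9 602.9  49. ] 73.3
scene yellow [244.4 161.8] [228 152  33  20 251] [490.6 -48.2  95.6] 101.2
scene orange [182.2 122.6] [177 115  11  16 125] [ 487.5 -301.7   67.8] 77.7
scene orange [417.5 341.7] [412 333  12  19 131] [606.2 563.9  96.9] 101.6
scene orange [440.8 347.9] [437 344   9   9  65] [588.6 608.7  96.8] 102.2
scene orange [426.6 352.2] [422 348  10   9  69] [616.6 590.2  97.1] 100.3
scene orange [450.  358.3] [444 349  13  19 136] [591.2 634.4  96.6] 101.9
```

```bash
python3 - <<'E'
from h import *
for n in("top","scene"):
    d=np.load(n+".npz"); W=d["W"];img=d["img"]
    hsv=cv2.cvtColor(img,cv2.COLOR_BGR2HSV)
    box=(W[...,0]>430)&(W[...,0]<760)&(abs(W[...,1]+30)<130)
    dark=(hsv[...,2]<90)
    f=box&(abs(W[...,2]-75)<4)&dark
    k,l,st,ce=cv2.connectedComponentsWithStats(f.astype(np.uint8)); i=1+st[1:,4].argmax(); P=W[l==i]
    def rect(P): 
        r=cv2.minAreaRect(P[:,:2].astype(np.float32)); return [np.round(x,1) for x in r],len(P),P[:,2].mean().round(1)
    print(n,"floor",rect(P))
    y=box&(hsv[...,0]>=20)&(hsv[...,0]<=35)&(hsv[...,1]>150)&(abs(W[...,2]-95)<4); print("lip",rect(W[y]))
    c,s=np.cos(np.deg2rad(7)),np.sin(np.deg2rad(7))
    Q=W[box&(W[...,2]>15)]
    # profile along bay x through (y mid)
    h,e=np.histogram(Q[:,2],bins=range(15,110,3)); print(list(zip(e[:-1],h)))
    # profile along image column mid of bay in top
    if n=="top":
        for v in range(118,222,3): print(v,W[v,277].round(0), W[v,277-24].round(0), img[v,277])
        for u in range(235,318,3): print(u,W[176,u].round(0))
E
```

```text
top floor ([array([550. , -37.7]), array([93.2, 85.7]), np.float64(9.0)], 1316, np.float64(76.2))
lip ([array([488.7, -47.1]), array([22.1, 97.1]), np.float64(9.2)], 396, np.float64(95.5))
[(np.int64(15), np.int64(6)), (np.int64(18), np.int64(10)), (np.int64(21), np.int64(8)), (np.int64(24), np.int64(11)), (np.int64(27), np.int64(14)), (np.int64(30), np.int64(13)), (np.int64(33), np.int64(17)), (np.int64(36), np.int64(8)), (np.int64(39), np.int64(14)), (np.int64(42), np.int64(18)), (np.int64(45), np.int64(11)), (np.int64(48), np.int64(25)), (np.int64(51), np.int64(172)), (np.int64(54), np.int64(978)), (np.int64(57), np.int64(630)), (np.int64(60), np.int64(102)), (np.int64(63), np.int64(12)), (np.int64(66), np.int64(22)), (np.int64(69), np.int64(79)), (np.int64(72), np.int64(908)), (np.int64(75), np.int64(1988)), (np.int64(78), np.int64(283)), (np.int64(81), np.int64(35)), (np.int64(84), np.int64(82)), (np.int64(87), np.int64(171)), (np.int64(90), np.int64(120)), (np.int64(93), np.int64(249)), (np.int64(96), np.int64(148)), (np.int64(99), np.int64(5)), (np.int64(102), np.int64(0)), (n
[... 2844 characters left out ...]
np.int64(39), np.int64(47)), (np.int64(42), np.int64(50)), (np.int64(45), np.int64(60)), (np.int64(48), np.int64(85)), (np.int64(51), np.int64(282)), (np.int64(54), np.int64(668)), (np.int64(57), np.int64(601)), (np.int64(60), np.int64(171)), (np.int64(63), np.int64(41)), (np.int64(66), np.int64(57)), (np.int64(69), np.int64(150)), (np.int64(72), np.int64(612)), (np.int64(75), np.int64(907)), (np.int64(78), np.int64(377)), (np.int64(81), np.int64(81)), (np.int64(84), np.int64(85)), (np.int64(87), np.int64(104)), (np.int64(90), np.int64(102)), (np.int64(93), np.int64(111)), (np.int64(96), np.int64(106)), (np.int64(99), np.int64(10)), (np.int64(102), np.int64(0)), (np.int64(105), np.int64(0))]
```

```bash
python3 -c "
import cv2
a=cv2.imread('pics/top0.png')[105:225,220:325]; cv2.imwrite('pics/topc.png',cv2.resize(a,None,fx=5,fy=5,interpolation=2))"
```

```text
(no output)
```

View pics/topc.png

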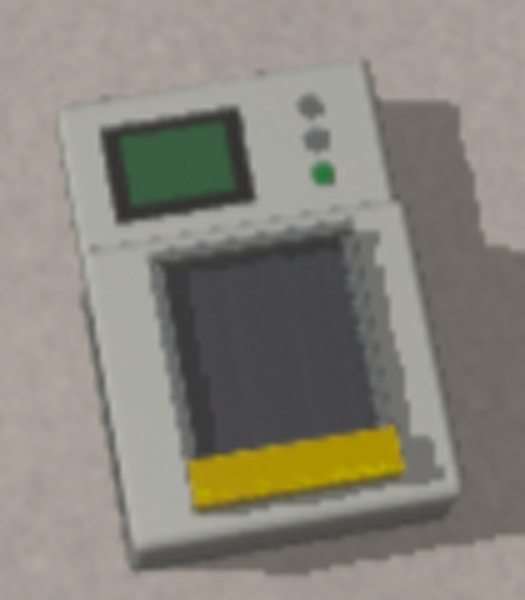

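```bash
cat > plan.py <<'E'
import numpy as np,json,sys
from cell import read_state
def rows(wps,claw,pose=None,step=38,rstep=0.11):
    """wps: list of (x,y,z,yaw[,n])"""
    if pose is None:
        s=read_state(); p=np.array(s["eef_pos"],float); yaw=s["tool_rot"][2]
    else: p=np.array(pose[:3],float); yaw=pose[3]
    out=[]
    for w in wps:
        t=np.array(w[:3],float); dy=(w[3]-yaw+np.pi)%(2*np.pi)-np.pi
        n=int(max(np.ceil(np.linalg.norm(t-p)/step),np.ceil(abs(dy)/rstep),1))
        if len(w)>4:n=max(n,w[4])
        d=(t-p)/n
        for i in range(n):
            c,s_=np.cos(yaw),np.sin(yaw)
            out.append([claw,round((c*d[0]+s_*d[1])/1000,4),round((s_*d[0]-c*d[1])/1000,4),round(-d[2]/1000,4),round(-dy/n,4)])
            yaw+=dy/n; p=p+d
    for i in range(0,len(out),12): print(json.dumps(out[i:i+12]))
def st():
    s=read_state(); print(round(s["clock"],2),np.round(s["eef_pos"],1),np.round(s["tool_rot"],4),"F",np.round(s["force"],1),"T",np.round(s["torque"],2),"w",round(s["width"],1),"q",np.round(s["qpos"],2))
E
python3 -c "
from plan import *
rows([(480,-350,240,1.1),(600,0,240,1.9),(545,325,220,2.766)],1)"
```

```text
[[1, 0.034, -0.0163, -0.0009, -0.0769], [1, 0.0352, -0.0136, -0.0009, -0.0769], [1, 0.0361, -0.0109, -0.0009, -0.0769], [1, 0.0369, -0.0081, -0.0009, -0.0769], [1, 0.0374, -0.0052, -0.0009, -0.0769], [1, 0.0377, -0.0024, -0.0009, -0.0769], [1, 0.0377, 0.0006, -0.0009, -0.0769], [1, 0.0376, 0.0034, -0.0009, -0.0769], [1, 0.0372, 0.0063, -0.0009, -0.0769], [1, 0.0366, 0.0092, -0.0009, -0.0769], [1, 0.0366, -0.0052, -0.0, -0.08], [1, 0.0369, -0.0022, -0.0, -0.08]]
[[1, 0.037, 0.0007, -0.0, -0.08], [1, 0.0368, 0.0037, -0.0, -0.08], [1, 0.0364, 0.0066, -0.0, -0.08], [1, 0.0358, 0.0095, -0.0, -0.08], [1, 0.0349, 0.0123, -0.0, -0.08], [1, 0.0338, 0.0151, -0.0, -0.08], [1, 0.0325, 0.0177, -0.0, -0.08], [1, 0.031, 0.0203, -0.0, -0.08], [1, 0.0361, 0.0059, 0.0022, -0.0962], [1, 0.0354, 0.0093, 0.0022, -0.0962], [1, 0.0344, 0.0127, 0.0022, -0.0962], [1, 0.033, 0.0159, 0.0022, -0.0962]]
[[1, 0.0313, 0.019, 0.0022, -0.0962], [1, 0.0293, 0.022, 0.0022, -0.0962], [1, 0.0271, 0.0247, 0.0022, -0.0962], [1, 0.0246, 0.0272, 0.0022, -0.0962], [1, 0.0219, 0.0294, 0.0022, -0.0962]]
```

Request:
send_rows:
  rows:
    - [1,0.034,-0.016,-0.001,-0.077]
    - [1,0.035,-0.014,-0.001,-0.077]
    - [1,0.036,-0.011,-0.001,-0.077]
    - [1,0.037,-0.008,-0.001,-0.077]
    - [1,0.037,-0.005,-0.001,-0.077]
    - [1,0.038,-0.002,-0.001,-0.077]
    - [1,0.038,0,-0.001,-0.077]
    - [1,0.037,0.003,-0.001,-0.077]
    - [1,0.037,0.006,-0.001,-0.077]
    - [1,0.037,0.009,-0.001,-0.077]
    - [1,0.037,-0.005,0,-0.08]
    - [1,0.037,-0.002,0,-0.08]

```text
clock: 2.15
eef_pos: [505.1, -275.0, 238.7]
tool_rot: [3.139, 0.012, 1.282]
force: [0.7, -0.4, -0.0]
width: 85.3
```

Request:
send_rows:
  rows:
    - [1,0.037,0.001,0,-0.08]
    - [1,0.037,0.004,0,-0.08]
    - [1,0.036,0.007,0,-0.08]
    - [1,0.036,0.01,0,-0.08]
    - [1,0.035,0.012,0,-0.08]
    - [1,0.034,0.015,0,-0.08]
    - [1,0.032,0.018,0,-0.08]
    - [1,0.031,0.02,0,-0.08]
    - [1,0.036,0.006,0.002,-0.096]
    - [1,0.035,0.009,0.002,-0.096]
    - [1,0.034,0.013,0.002,-0.096]
    - [1,0.033,0.016,0.002,-0.096]

```text
clock: 3.15
eef_pos: [567.4, 170.3, 227.1]
tool_rot: [-3.14, 0.017, 2.353]
force: [0.9, -0.3, 0.6]
width: 85.3
```

```bash
python3 -c "
from plan import *
st()
rows([(538,335,200,2.766)],1)"
```

```text
3.15 [567.4 170.3 227.1] [-3.14    0.0166  2.3532] F [ 0.9 -0.3  0.6] T [ 0.06 -0.01 -0.04] w 85.3 q [-0.02  0.59 -0.52  1.69  0.37  0.96  0.1 ]
[[1, 0.0275, 0.0191, 0.0054, -0.0826], [1, 0.0258, 0.0213, 0.0054, -0.0826], [1, 0.024, 0.0233, 0.0054, -0.0826], [1, 0.022, 0.0252, 0.0054, -0.0826], [1, 0.0198, 0.0269, 0.0054, -0.0826]]
```

Request:
send_rows:
  rows:
    - [1,0.028,0.019,0.005,-0.083]
    - [1,0.026,0.021,0.005,-0.083]
    - [1,0.024,0.023,0.005,-0.083]
    - [1,0.022,0.025,0.005,-0.083]
    - [1,0.02,0.027,0.005,-0.083]
    - [1,0,0,0,0]
    - [1,0,0,0,0]

```text
clock: 3.73
eef_pos: [528.9, 353.1, 199.2]
tool_rot: [-3.14, 0.012, 2.805]
force: [0.7, -0.8, 1.1]
width: 85.0
```

```bash
cat > wr.py <<'E'
from h import *
from scipy.spatial.transform import Rotation as Ro
def wcloud(p,s):
    z=p["z_map"].astype(float);K=p["K"];v,u=np.mgrid[:384,:512]
    a=(u-K[0,2])/K[0,0];b=(v-K[1,2])/K[1,1];th=np.hypot(a,b);k=np.where(th>1e-9,np.tan(th)/np.maximum(th,1e-9),1)
    C=np.stack([a*k*z,b*k*z,z],-1); T=p["tool_from_camera"]
    X=C@T[:3,:3].T+T[:3,3]
    W=X@Ro.from_euler("xyz",s["tool_rot"]).as_matrix().T+s["eef_pos"]
    W[(z<=0)|(th>1.4)]=np.nan
    return W
E
python3 - <<'E'
from wr import *
from plan import st
st(); s=read_state(); p=get_image("wrist"); cv2.imwrite("pics/w1.png",p["image"]); W=wcloud(p,s)
for r in outline_of(p,"block_grip")[:1]:
    P=W[r["mask"]];P=P[np.isfinite(P[:,0])]; print(r["score"],r["box"])
    for lo,hi in((3,12),(27,34),(70,80)):
        q=P[(P[:,2]>lo)&(P[:,2]<hi)]
        if len(q)>5: print(lo,len(q),q.mean(0).round(1),[np.round(x,1) for x in cv2.minAreaRect(q[:,:2].astype(np.float32))])
E
```

```text
3.73 [528.9 353.1 199.2] [-3.1403  0.012   2.8047] F [ 0.7 -0.8  1.1] T [-0.02 -0.07 -0.01] w 85.0 q [-0.28  0.7  -0.62  1.59  0.48  1.    0.19]
0.88 [212.5, 124.0, 279.2, 220.9]
3 1461 [493.8 352.1   6.4] [array([493.8, 352.3]), array([69.1, 27.2]), np.float64(68.1)]
27 3340 [537.1 335.4  30.4] [array([539.6, 333.6]), array([70. , 74.7]), np.float64(68.4)]
70 616 [536.  335.1  74. ] [array([536.5, 334.6]), array([22.1, 26.1]), np.float64(69.7)]
```

View pics/w1.png

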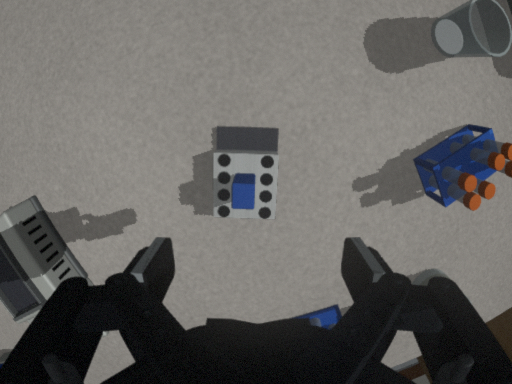

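```bash
python3 -c "
from plan import *
rows([(537,334.8,110,2.766)],1,step=33)"
```

```text
[[1, -0.0045, -0.0047, 0.0299, 0.0124], [1, -0.0046, -0.0046, 0.0299, 0.0124], [1, -0.0046, -0.0046, 0.0299, 0.0124]]
```

Request:
send_rows:
  rows:
    - [1,-0.0045,-0.0047,0.03,0.0124]
    - [1,-0.0046,-0.0046,0.03,0.0124]
    - [1,-0.0046,-0.0046,0.03,0.0124]
    - [1,0,0,0,0]

```text
clock: 4.17
eef_pos: [543.5, 329.7, 110.7]
tool_rot: [3.138, 0.019, 2.755]
force: [-0.0, -0.9, -0.3]
width: 85.4
```

```bash
python3 -c "
from plan import *
st()
rows([(537,334.8,39,2.766)],1,step=20)"
```

```text
4.17 [543.5 329.7 110.7] [3.138  0.0195 2.7552] F [-0.  -0.9 -0.3] T [-0.09  0.05 -0.02] w 85.4 q [-0.28  0.8  -0.54  1.67  0.55  0.82  0.11]
[[1, 0.002, 0.0006, 0.0179, -0.0027], [1, 0.002, 0.0006, 0.0179, -0.0027], [1, 0.002, 0.0006, 0.0179, -0.0027], [1, 0.002, 0.0006, 0.0179, -0.0027]]
```

Request:
send_rows:
  rows:
    - [1,0.002,0.0006,0.018,-0.003]
    - [1,0.002,0.0006,0.018,-0.003]
    - [1,0.002,0.0006,0.018,-0.003]
    - [1,0.001,0.0003,0.009,0]
    - [1,0,0,0,0]

```text
clock: 4.58
eef_pos: [545.5, 328.8, 51.2]
tool_rot: [3.136, 0.026, 2.753]
force: [-0.1, 0.3, 0.6]
width: 85.4
```

```bash
python3 -c "
from plan import *
st()
rows([(537,334.8,39,2.766)],1,step=20)"
```

```text
4.58 [545.5 328.8  51.2] [3.1362 0.0262 2.7525] F [-0.1  0.3  0.6] T [-0.01  0.06 -0.  ] w 85.4 q [-0.31  0.87 -0.49  1.7   0.62  0.71  0.06]
[[1, 0.0101, 0.0024, 0.0122, -0.0135]]
```

Request:
send_rows:
  rows:
    - [1,0.005,0.001,0.004,-0.006]
    - [1,0.005,0.001,0.004,-0.006]
    - [1,0.001,0,0.003,0]
    - [1,0,0,0,0]

```text
clock: 4.92
eef_pos: [538.4, 336.0, 43.8]
tool_rot: [3.132, 0.03, 2.763]
force: [-0.3, -1.0, -0.3]
width: 85.2
```

```bash
python3 -c "
from plan import *
st()
rows([(537,334.8,40,2.766)],1,step=20)"
```

```text
4.92 [538.4 336.   43.8] [3.1316 0.0302 2.763 ] F [-0.3 -1.  -0.3] T [0.03 0.08 0.03] w 85.2 q [-0.33  0.88 -0.48  1.71  0.63  0.68  0.04]
[[1, 0.0008, -0.0016, 0.0038, -0.003]]
```

Request:
send_rows:
  rows:
    - [1,0.001,-0.001,0.004,-0.003]
    - [-1,0,0,0,0]
    - [-1,0,0,0,0]
    - [-1,0,0,0,0]
    - [-1,0,0,0,0]
    - [-1,0,0,0,0]
    - [-1,0,0,0,0]
    - [-1,0,0,0,0]

```text
clock: 5.58
eef_pos: [537.9, 336.1, 41.5]
tool_rot: [3.13, 0.032, 2.767]
force: [0.3, 0.2, -0.8]
width: 21.1
```

```bash
python3 -c "
from plan import *
st()"
```

```text
5.58 [537.9 336.1  41.5] [3.1299 0.0322 2.7666] F [ 0.3  0.2 -0.8] T [0.02 0.02 0.  ] w 21.1 q [-0.33  0.88 -0.47  1.72  0.64  0.67  0.04]
```

```bash
python3 -c "
from plan import *
rows([(537,335,70,2.767,2),(520,270,165,2.85),(425,-56,165,3.299)],-1,step=34)"
```

```text
[[-1, 0.0002, -0.0007, -0.0142, -0.0002], [-1, 0.0002, -0.0007, -0.0142, -0.0002], [-1, -0.002, -0.0167, -0.0238, -0.0208], [-1, -0.0016, -0.0167, -0.0238, -0.0208], [-1, -0.0013, -0.0167, -0.0238, -0.0208], [-1, -0.0009, -0.0168, -0.0238, -0.0208], [-1, -0.0003, -0.034, -0.0, -0.0449], [-1, 0.0013, -0.0339, -0.0, -0.0449], [-1, 0.0028, -0.0338, -0.0, -0.0449], [-1, 0.0043, -0.0337, -0.0, -0.0449], [-1, 0.0058, -0.0335, -0.0, -0.0449], [-1, 0.0073, -0.0332, -0.0, -0.0449]]
[[-1, 0.0088, -0.0328, -0.0, -0.0449], [-1, 0.0102, -0.0324, -0.0, -0.0449], [-1, 0.0117, -0.0319, -0.0, -0.0449], [-1, 0.0131, -0.0313, -0.0, -0.0449]]
```

Request:
send_rows:
  rows:
    - [-1,0,0,-0.014,0]
    - [-1,0,0,-0.014,0]
    - [-1,-0.002,-0.017,-0.024,-0.021]
    - [-1,-0.002,-0.017,-0.024,-0.021]
    - [-1,-0.001,-0.017,-0.024,-0.021]
    - [-1,-0.001,-0.017,-0.024,-0.021]
    - [-1,0,-0.034,0,-0.045]
    - [-1,0.001,-0.034,0,-0.045]
    - [-1,0.003,-0.034,0,-0.045]
    - [-1,0.004,-0.034,0,-0.045]
    - [-1,0.006,-0.0335,0,-0.045]
    - [-1,0.007,-0.033,0,-0.045]

```text
clock: 6.58
eef_pos: [458.2, 73.5, 176.9]
tool_rot: [3.137, 0.042, -3.13]
force: [1.7, -1.3, -5.0]
width: 21.3
```

```bash
python3 -c "
from plan import *
st()
rows([(428,-56,165,3.299)],-1,step=34)"
```

```text
6.58 [458.2  73.5 176.9] [ 3.1369  0.0418 -3.1299] F [ 1.7 -1.3 -5. ] T [-0.06 -0.01  0.05] w 21.3 q [ 0.31  0.53 -0.75  2.1   0.59  0.69  0.74]
[[-1, 0.0079, -0.0323, 0.003, -0.0364], [-1, 0.0091, -0.032, 0.003, -0.0364], [-1, 0.0103, -0.0316, 0.003, -0.0364], [-1, 0.0114, -0.0312, 0.003, -0.0364]]
```

Request:
send_rows:
  rows:
    - [-1,0.007,-0.031,0.003,-0.036]
    - [-1,0.008,-0.03,0.003,-0.036]
    - [-1,0.009,-0.029,0.003,-0.036]
    - [-1,0.006,-0.02,0.002,-0.03]
    - [-1,0,0,0,0]
    - [-1,0,0,0,0]

```text
clock: 7.08
eef_pos: [428.7, -54.6, 168.6]
tool_rot: [-3.127, 0.038, -2.994]
force: [0.4, 1.1, -4.9]
width: 21.2
```

```bash
cat > blk.py <<'E'
from wr import *
def bay_coords(P,c=(539.5,-39.5,75),yaw=np.deg2rad(9.05)):
    d=np.asarray(P)-c; C,S=np.cos(yaw),np.sin(yaw)
    return np.stack([d[...,0]*C+d[...,1]*S,-d[...,0]*S+d[...,1]*C,d[...,2]],-1)
E
python3 - <<'E'
from blk import *
from plan import st
st(); s=read_state(); print("tcp bay",bay_coords(s["eef_pos"]).round(1))
p=get_image("wrist"); cv2.imwrite("pics/w2.png",p["image"])
p=get_image("scene"); cv2.imwrite("pics/s2.png",cv2.resize(p["image"][100:300,130:390],None,fx=3,fy=3,interpolation=2))
p=get_image("top"); cv2.imwrite("pics/t2.png",p["image"])
E
```

```text
7.08 [428.7 -54.6 168.6] [-3.1266  0.0385 -2.9943] F [ 0.4  1.1 -4.9] T [0.1  0.04 0.03] w 21.2 q [ 0.62  0.51 -0.8   2.19  0.65  0.64  1.08]
tcp bay [-111.8    2.5   93.6]
```

View pics/w2.png

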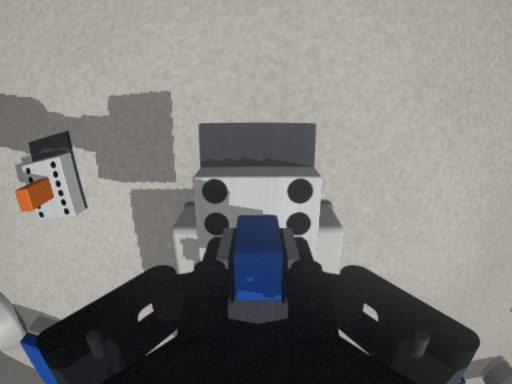

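View pics/s2.png

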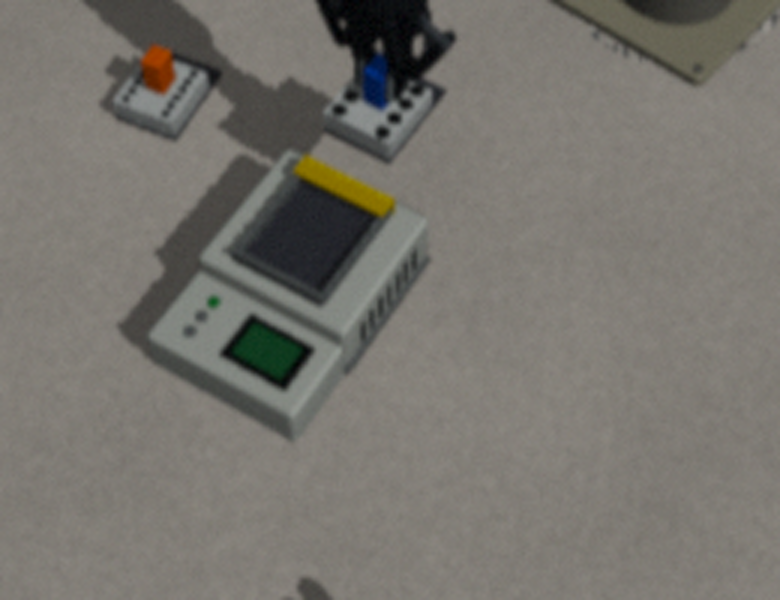

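View pics/t2.png

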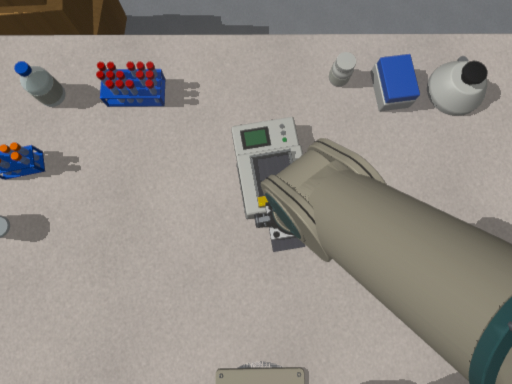

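Request:
send_rows:
  rows:
    - [-1,-0.001,0,0.015,0]
    - [-1,-0.001,0,0.015,0]
    - [-1,-0.001,0,0.012,0]
    - [-1,0,0,0,0]

```text
clock: 7.57
eef_pos: [434.7, -49.1, 128.8]
tool_rot: [-3.122, 0.04, -2.985]
force: [0.5, -0.7, -4.4]
width: 21.3
```

```bash
python3 - <<'E'
from blk import *
from plan import st
st(); s=read_state(); print("tcp bay",bay_coords(s["eef_pos"]).round(1))
E
```

```text
7.57 [434.7 -49.1 128.8] [-3.122   0.0404 -2.9846] F [ 0.5 -0.7 -4.4] T [-0.03  0.12  0.04] w 21.3 q [ 0.52  0.58 -0.7   2.22  0.77  0.55  0.97]
tcp bay [-105.     7.    53.8]
```

Request:
send_rows:
  rows:
    - [-1,0,0.003,0.006,0]
    - [-1,0,0.002,0.004,0]
    - [-1,0,0,0.003,0]

```text
clock: 7.82
eef_pos: [428.0, -49.6, 118.7]
tool_rot: [-3.103, 0.025, -2.984]
force: [-8.6, -2.4, 17.2]
width: 20.9
```

Request:
send_rows:
  rows:
    - [-1,0,0,0.003,0]
    - [-1,0,0,0.003,0]

```text
clock: 7.98
eef_pos: [425.6, -50.0, 115.2]
tool_rot: [-3.095, 0.021, -2.981]
force: [-10.1, -5.0, 16.7]
width: 21.0
```

Request:
send_rows:
  rows:
    - [-1,0,0,0.003,0]
    - [-1,0,0,0.003,0]

```text
clock: 8.15
eef_pos: [423.6, -50.4, 111.7]
tool_rot: [-3.087, 0.018, -2.978]
force: [-7.9, -4.0, 13.7]
width: 21.1
```

```bash
python3 - <<'E'
from blk import *
from plan import st
st(); s=read_state(); print("tcp bay",bay_coords(s["eef_pos"]).round(1))
p=get_image("wrist"); cv2.imwrite("pics/w3.png",p["image"])
p=get_image("scene"); cv2.imwrite("pics/s3.png",cv2.resize(p["image"][90:240,180:330],None,fx=4,fy=4,interpolation=2))
W=cloud(p); 
for r in outline_of(p,"block_grip")[:1]:
    print(r["box"],r["score"]); P=W[r["mask"]];P=P[np.isfinite(P[:,0])]; B=bay_coords(P)
    np.save("b3.npy",B); 
    for lo in range(-160,-40,10):
        q=B[(B[:,0]>=lo)&(B[:,0]<lo+10)]
        if len(q): print(lo,len(q),np.percentile(q[:,2],[10,50,90]).round(1))
E
```

```text
8.15 [423.6 -50.4 111.7] [-3.0874  0.018  -2.9779] F [-7.9 -4.  13.7] T [-0.24  1.21  0.06] w 21.1 q [ 0.45  0.59 -0.63  2.25  0.84  0.53  0.88]
tcp bay [-116.2    7.4   36.7]
[236.6, 134.6, 274.0, 165.0] 0.86
-150 5 [-20.  -17.9 -14.2]
-140 9 [-11.6  14.   19.1]
-130 26 [-4.2 21.9 24.7]
-120 41 [ 8.7 28.6 74.5]
-110 89 [28.4 45.8 67.1]
-100 83 [30.9 39.1 47.9]
-90 61 [28.7 42.2 45.3]
-80 71 [31.9 46.6 49.7]
-70 172 [29.  39.  49.1]
-60 42 [23.4 27.5 33.3]
```

View pics/w3.png

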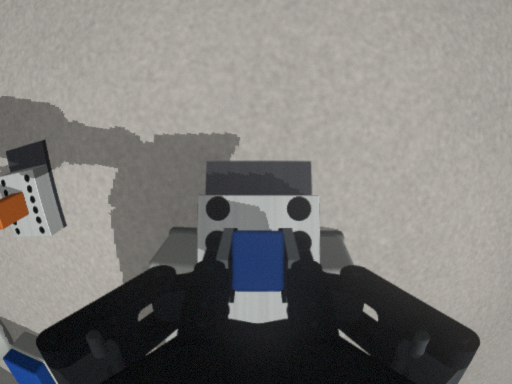

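View pics/s3.png

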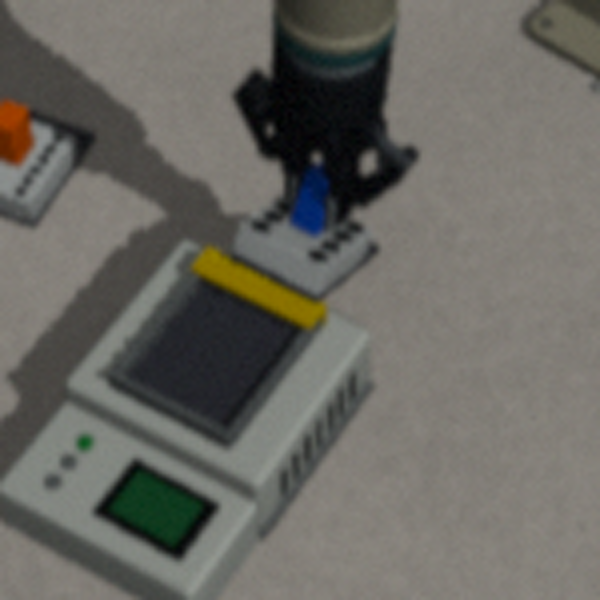

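```bash
cat >> blk.py <<'E'
def fitplane(B):
    B=B[np.isfinite(B[:,0])]
    for _ in range(4):
        c=np.median(B,0) if _==0 else B.mean(0); n=np.linalg.svd(B-B.mean(0))[2][2]; n=n*np.sign(n[2]); r=abs((B-B.mean(0))@n); B=B[r<max(2.0,2*np.median(r))]
    return B.mean(0),n,len(B)
def tilt(n): return np.rad2deg(np.arctan2(-n[0],n[2])).round(2),np.rad2deg(np.arctan2(-n[1],n[2])).round(2)
E
python3 - <<'E'
from blk import *
s=read_state(); p=get_image("wrist"); W=wcloud(p,s); B=bay_coords(W)
for nm,sl in(("tongue",(slice(166,190),slice(212,306))),("body",(slice(200,228),slice(205,312))),("post",(slice(240,285),slice(238,278)))):
    P=B[sl].reshape(-1,3); c,n,k=fitplane(P); print(nm,c.round(1),n.round(3),tilt(n),k)
print(bay_coords(s["eef_pos"]).round(1))
E
```

```text
tongue [-140.6    5.3  -10.5] [-0.441  0.042  0.897] (np.float64(26.18), np.float64(-2.68)) 2242
body [-128.2    6.8   22.4] [-0.418  0.044  0.907] (np.float64(24.73), np.float64(-2.78)) 2976
post [-126.2    9.3   72. ] [-0.433  0.049  0.9  ] (np.float64(25.71), np.float64(-3.09)) 1787
[-116.3    7.5   36.5]
```

```bash
python3 - <<'E'
from blk import *
s=read_state(); p=get_image("wrist"); W=wcloud(p,s); B=bay_coords(W)
for u in(215,235,258,280,302):
    print(u,[ (v,B[v,u].round(1).tolist()) for v in range(158,168,2)])
t=bay_coords(s["eef_pos"]); print(t)
# side edges of tongue
for u in range(203,210): print(u,B[180,u].round(1))
for u in range(307,315): print(u,B[180,u].round(1))
E
```

```text
215 [(158, [-140.8, -36.3, -75.4]), (160, [-138.9, -36.5, -75.9]), (162, [-149.8, -24.1, -14.4]), (164, [-148.6, -24.0, -13.6]), (166, [-147.4, -23.8, -12.7])]
235 [(158, [-141.0, -18.4, -74.5]), (160, [-139.4, -18.4, -74.0]), (162, [-149.8, -10.6, -14.6]), (164, [-148.4, -10.7, -15.2]), (166, [-147.6, -10.3, -12.5])]
258 [(158, [-141.2, 1.6, -75.0]), (160, [-139.6, 1.6, -73.8]), (162, [-150.0, 4.7, -15.0]), (164, [-148.8, 4.8, -14.3]), (166, [-147.6, 4.8, -13.5])]
280 [(158, [-141.6, 20.6, -74.4]), (160, [-140.0, 20.6, -73.7]), (162, [-150.0, 19.3, -16.1]), (164, [-148.8, 19.3, -15.2]), (166, [-147.6, 19.3, -14.4])]
302 [(158, [-142.0, 39.6, -74.7]), (160, [-140.4, 39.6, -73.7]), (162, [-150.3, 34.0, -16.3]), (164, [-149.0, 34.0, -15.8]), (166, [-147.6, 34.1, -16.2])]
[-116.29918599    7.48214265   36.48832287]
203 [-120.8  -47.8  -74.4]
204 [-120.6  -47.1  -75. ]
205 [-120.7  -46.1  -75. ]
206 [-138.9  -29.3   -8. ]
207 [-139.   -28.5   -7.6]
208 [-138.8  -28.    -8.5]
209 [-139.   -27.2   -7.7]
307 [-139.3   37.3  -11.2]
308 [-139.    38.1  -12.3]
309 [-139.    38.8  -12.5]
310 [-139.7   39.2   -9.9]
311 [-122.3   48.5  -75.4]
312 [-122.4   49.4  -75. ]
313 [-122.6   50.2  -74.3]
314 [-122.6   51.1  -74.6]
```

```bash
python3 -c "
from plan import *
rows([(423,-51,170,-2.982,3),(536,-37.5,170,-2.984)],-1,step=26)"
```

```text
[[-1, 0.0002, -0.0002, -0.0195, 0.0013], [-1, 0.0002, -0.0002, -0.0195, 0.0013], [-1, 0.0002, -0.0002, -0.0195, 0.0013], [-1, -0.0227, -0.0009, -0.0, 0.0004], [-1, -0.0227, -0.0009, -0.0, 0.0004], [-1, -0.0227, -0.0009, -0.0, 0.0004], [-1, -0.0227, -0.0009, -0.0, 0.0004], [-1, -0.0227, -0.0009, -0.0, 0.0004]]
```

Request:
send_rows:
  rows:
    - [-1,0,0,-0.02,0.001]
    - [-1,0,0,-0.02,0.001]
    - [-1,0,0,-0.02,0.001]
    - [-1,-0.022,-0.001,0,0]
    - [-1,-0.022,-0.001,0,0]
    - [-1,-0.022,-0.001,0,0]
    - [-1,-0.02,-0.001,0,0]
    - [-1,-0.02,-0.001,0,0]
    - [-1,0,0,0,0]
    - [-1,0,0,0,0]

```text
clock: 9.23
eef_pos: [534.3, -16.2, 181.4]
tool_rot: [-3.092, 0.026, -2.957]
force: [-0.4, 0.1, -4.2]
width: 21.2
```

```bash
cat >> blk.py <<'E'
def look(tag):
    from plan import st
    st(); s=read_state(); t=bay_coords(s["eef_pos"]); print("tcp bay",t.round(1))
    p=get_image("wrist"); cv2.imwrite(f"pics/w{tag}.png",p["image"]); np.savez("wl.npz",W=wcloud(p,s),img=p["image"])
    p2=get_image("scene"); cv2.imwrite(f"pics/s{tag}.png",cv2.resize(p2["image"][90:270,150:330],None,fx=3,fy=3,interpolation=2))
E
python3 - <<'E'
from blk import *
look(4)
E
```

```text
9.23 [534.3 -16.2 181.4] [-3.0923  0.0258 -2.9571] F [-0.4  0.1 -4.2] T [0.1  0.23 0.04] w 21.2 q [ 0.45  0.62 -0.77  1.91  0.64  0.84  1.09]
tcp bay [ -1.5  23.8 106.4]
```

View pics/w4.png

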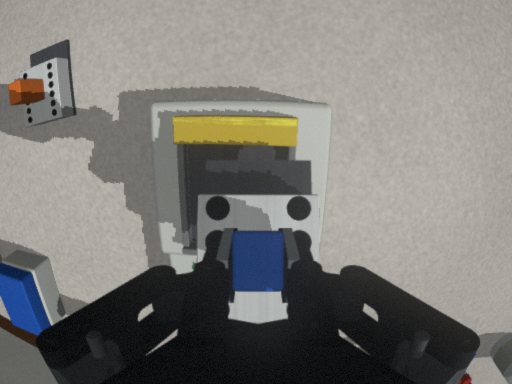

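View pics/s4.png

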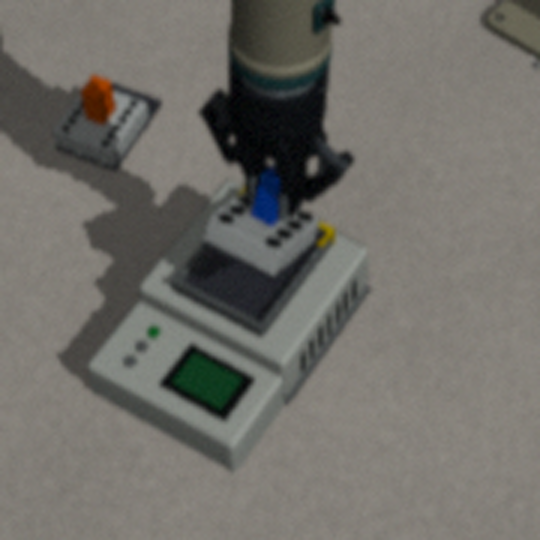

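```bash
cat >> blk.py <<'E'
def rel():
    d=np.load("wl.npz"); B=bay_coords(d["W"]); hsv=cv2.cvtColor(d["img"],cv2.COLOR_BGR2HSV)
    y=(hsv[...,0]>=18)&(hsv[...,0]<=36)&(hsv[...,1]>120)&np.isfinite(B[...,0])&(abs(B[...,2]-20)<4)&(abs(B[...,0]+50)<25)&(abs(B[...,1])<70)
    P=B[y]
    if len(P)>20:
        r=cv2.minAreaRect(P[:,:2].astype(np.float32)); print("lip (bay frame; should be ~(-50,0))",np.round(r[0],1),np.round(r[1],1),round(r[2],2),"z",P[:,2].mean().round(1),len(P))
    return B,d["img"]
E
python3 - <<'E'
from blk import *
B,im=rel()
for nm,sl in(("tongue",(slice(166,190),slice(212,306))),("body",(slice(200,228),slice(205,312))),("post",(slice(240,285),slice(238,278)))):
    c,n,k=fitplane(B[sl].reshape(-1,3)); print(nm,c.round(1),tilt(n),k)
for v in range(156,168,2): print(v,B[v,235].round(1),B[v,280].round(1))
for u in (203,204,205,206,207,208,309,310,311,312): print(u,B[180,u].round(1))
E
```

```text
lip (bay frame; should be ~(-50,0)) [-51.5  -0.6] [97.4 22.4] 90.0 z 20.3 3450
tongue [-25.5  21.4  59.7] (np.float64(25.69), np.float64(-2.15)) 2246
body [-13.3  22.9  92.4] (np.float64(24.51), np.float64(-2.07)) 2979
post [-11.7  25.2 141.8] (np.float64(25.76), np.float64(-1.47)) 1786
156 [-27.8  -1.3   1.6] [-28.9  36.7   0.5]
158 [-26.   -1.3   1.2] [-27.1  36.8   0.1]
160 [-35.4   5.2  54.1] [-36.8  35.   56. ]
162 [-34.3   5.4  55.5] [-35.1  35.2  54.1]
164 [-33.3   5.6  57. ] [-34.   35.2  55.5]
166 [-32.2   5.7  58.1] [-32.8  35.2  56.1]
203 [ -5.3 -29.9  -0.1]
204 [ -5.9 -28.5   2.1]
205 [ -5.2 -28.2  -0.4]
206 [-23.2 -13.   62.5]
207 [-23.2 -12.4  62.1]
208 [-23.1 -11.8  61.8]
309 [-24.8  54.7  58.8]
310 [-24.9  55.3  59.1]
311 [-9.3 64.3  1.5]
312 [-9.  65.3  0.4]
```

Request:
send_rows:
  rows:
    - [-1,0,-0.007,0,0.01]
    - [-1,0,-0.007,0.005,0.01]
    - [-1,0,-0.005,0.01,0.008]
    - [-1,0,0,0.007,0]
    - [-1,0,0,0,0]

```text
clock: 9.75
eef_pos: [535.2, -39.4, 158.3]
tool_rot: [-3.091, 0.024, -2.988]
force: [-0.7, 0.9, -5.2]
width: 21.0
```

```bash
python3 - <<'E'
from blk import *
look(5)
B,im=rel()
for nm,sl in(("tongue",(slice(166,190),slice(212,306))),("body",(slice(200,228),slice(205,312)))):
    c,n,k=fitplane(B[sl].reshape(-1,3)); print(nm,c.round(1),tilt(n),k)
for v in range(158,168,2): print(v,B[v,235].round(1),B[v,280].round(1))
for u in (204,205,206,207,208,309,310,311): print(u,B[180,u].round(1))
E
```

```text
9.75 [535.2 -39.4 158.3] [-3.0906  0.0243 -2.9876] F [-0.7  0.9 -5.2] T [0.08 0.17 0.01] w 21.0 q [ 0.47  0.65 -0.73  1.93  0.68  0.8   1.07]
tcp bay [-4.3  0.8 83.3]
lip (bay frame; should be ~(-50,0)) [-51.9  -0.8] [22.2 97.5] 0.13 z 20.2 4295
tongue [-28.4  -0.9  36.6] (np.float64(26.03), np.float64(-2.88)) 2242
body [-16.1   0.3  69.3] (np.float64(24.62), np.float64(-3.01)) 2975
158 [-34.1 -20.9   0.4] [-34.4  13.8   1.2]
160 [-38.9 -16.8  31.6] [-39.   13.   31.5]
162 [-37.9 -16.6  33.4] [-37.7  13.1  31.7]
164 [-36.6 -16.7  33.2] [-36.5  13.1  32.1]
166 [-35.4 -16.5  34.3] [-35.3  13.1  33.1]
204 [-19.6 -43.5  12.1]
205 [-18.9 -43.3   9.8]
206 [-26.9 -35.6  38.5]
207 [-27.2 -34.7  39.6]
208 [-27.  -34.2  38.8]
309 [-26.6  32.3  35.4]
310 [-26.7  33.   35.6]
311 [-16.9  38.4   0. ]
```

View pics/w5.png

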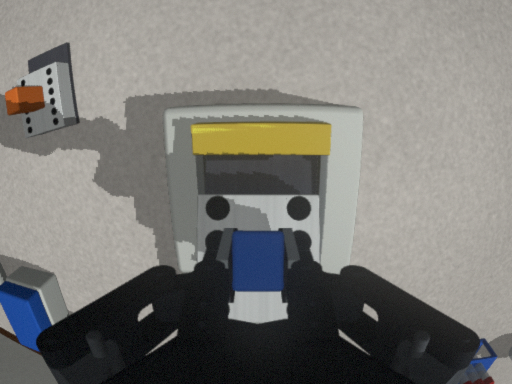

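Request:
send_rows:
  rows:
    - [-1,-0.004,0,0.002,0]
    - [-1,0,0.0005,0.009,0]
    - [-1,0,0.0005,0.008,0]
    - [-1,0,0,0,0]

```text
clock: 10.18
eef_pos: [541.5, -37.2, 139.3]
tool_rot: [-3.091, 0.028, -2.986]
force: [-0.7, 0.3, -4.9]
width: 21.0
```

```bash
cat >> blk.py <<'E'
def tong():
    B,im=rel()
    for nm,sl in(("tongue",(slice(170,190),slice(212,306))),("body",(slice(200,228),slice(205,312)))):
        c,n,k=fitplane(B[sl].reshape(-1,3)); print(nm,c.round(1),tilt(n),k)
    for v in range(156,168,2): print(v,B[v,235].round(1),B[v,280].round(1))
E
python3 - <<'E'
from blk import *
look(6); tong()
E
```

```text
10.18 [541.5 -37.2 139.3] [-3.0913  0.0279 -2.9863] F [-0.7  0.3 -4.9] T [0.12 0.16 0.02] w 21.0 q [ 0.44  0.68 -0.7   1.93  0.71  0.76  1.04]
tcp bay [ 2.3  2.  64.3]
lip (bay frame; should be ~(-50,0)) [-51.7  -0.8] [22.2 97.6] 0.19 z 20.2 5258
tongue [-20.4   0.3  18.1] (np.float64(25.86), np.float64(-2.86)) 1873
body [-9.4  1.4 50.3] (np.float64(24.55), np.float64(-2.89)) 2975
156 [-32.5 -17.2   0.4] [-32.6  14.5   0. ]
158 [-31.1 -17.2   0.7] [-31.1  14.5   0.1]
160 [-32.2 -15.6  13.1] [-31.8  14.3  10.2]
162 [-30.9 -15.6  13.4] [-30.9  14.2  12.2]
164 [-29.8 -15.4  14.6] [-29.8  14.2  13.7]
166 [-28.7 -15.3  15.5] [-28.4  14.2  13.4]
```

View pics/w6.png

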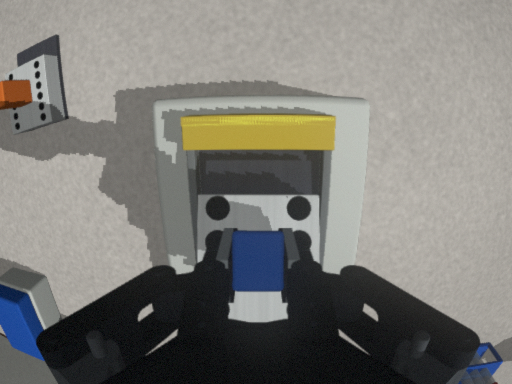

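Request:
send_rows:
  rows:
    - [-1,0,0,0.003,0]
    - [-1,0,0,0.003,0]
    - [-1,0,0,0.002,0]

```text
clock: 10.53
eef_pos: [543.4, -36.8, 133.1]
tool_rot: [-3.091, 0.032, -2.986]
force: [-0.9, -1.5, 12.6]
width: 21.3
```

Request:
send_rows:
  rows:
    - [-1,0,0,0.002,0]
    - [-1,0,0,0.002,0]

```text
clock: 10.7
eef_pos: [545.9, -36.4, 132.0]
tool_rot: [-3.089, 0.037, -2.986]
force: [-0.8, -0.8, 9.8]
width: 21.0
```

```bash
python3 - <<'E'
from blk import *
look(7); tong()
E
```

```text
10.7 [545.9 -36.4 132. ] [-3.089   0.0368 -2.9857] F [-0.8 -0.8  9.8] T [0.18 0.98 0.01] w 21.0 q [ 0.43  0.69 -0.69  1.93  0.73  0.74  1.02]
tcp bay [ 6.8  2.1 57. ]
lip (bay frame; should be ~(-50,0)) [-51.8  -0.6] [22.1 97.5] 0.06 z 20.2 5682
tongue [-16.1   0.3  12.9] (np.float64(23.89), np.float64(-2.86)) 1871
body [-5.3  1.6 44. ] (np.float64(22.32), np.float64(-2.84)) 2967
156 [-30.4 -15.2   7.7] [-30.   14.1   4.9]
158 [-29.2 -15.2   8. ] [-29.1  14.1   6.8]
160 [-28.  -15.1   8.9] [-27.9  14.1   7.7]
162 [-26.7 -15.2   8.9] [-26.5  14.1   7.1]
164 [-25.4 -15.2   9.2] [-25.2  14.2   7.4]
166 [-24.4 -15.   10.8] [-24.1  14.2   8.6]
```

View pics/w7.png

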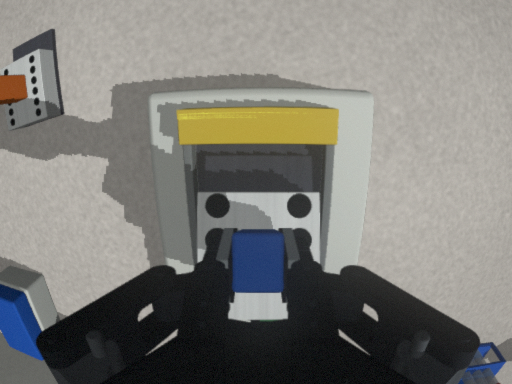

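View pics/s7.png

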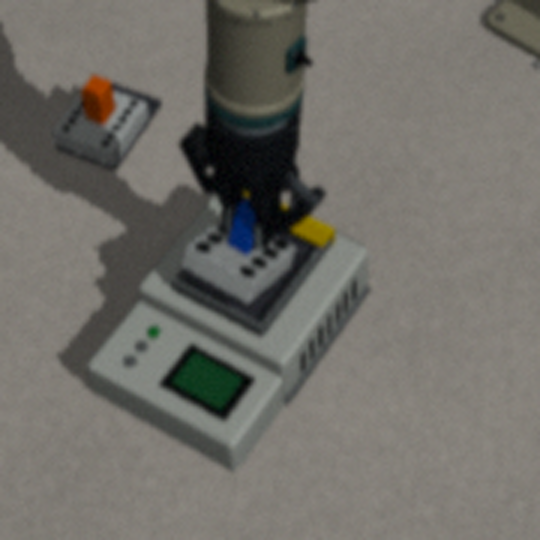

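Request:
send_rows:
  rows:
    - [-1,0.005,0,0.0005,0]
    - [-1,0.006,0,0.0015,0]
    - [-1,0.006,0,0.0015,0]

```text
clock: 11.05
eef_pos: [539.0, -36.9, 133.0]
tool_rot: [-3.089, 0.059, -2.985]
force: [5.9, -0.3, 7.4]
width: 21.2
```

```bash
python3 - <<'E'
from blk import *
look(8); tong()
E
```

```text
11.05 [539.  -36.9 133. ] [-3.0893  0.0587 -2.985 ] F [ 5.9 -0.3  7.4] T [ 0.16 -1.22 -0.05] w 21.2 q [ 0.44  0.67 -0.69  1.97  0.75  0.7   1.  ]
tcp bay [-0.1  2.7 58. ]
lip (bay frame; should be ~(-50,0)) [-51.8  -0.7] [22.2 97.7] 0.19 z 20.2 5641
tongue [-22.    0.9  13.2] (np.float64(25.67), np.float64(-2.95)) 1868
body [-11.9   2.2  44.7] (np.float64(23.87), np.float64(-2.95)) 2972
156 [-36.2 -14.7   7.6] [-36.1  14.7   6.3]
158 [-34.8 -14.8   7.4] [-34.8  14.7   6.4]
160 [-33.6 -14.7   7.9] [-33.9  14.7   8.4]
162 [-32.6 -14.5   9.6] [-32.6  14.7   8.4]
164 [-31.1 -14.7   8.9] [-31.2  14.7   8.1]
166 [-30.  -14.6   9.8] [-29.9  14.7   8.4]
```

View pics/w8.png

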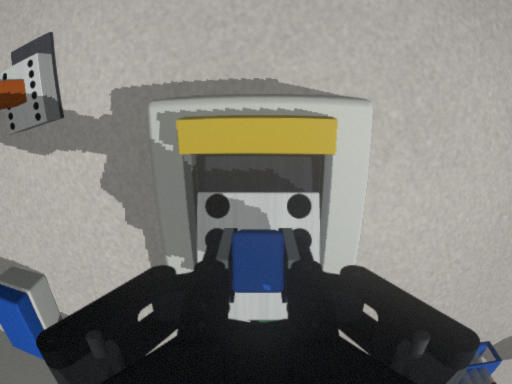

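Request:
send_rows:
  rows:
    - [-1,0.006,0,0,0]
    - [-1,0.006,0,0.001,0]
    - [-1,0.004,0,0.001,0]

```text
clock: 11.4
eef_pos: [527.7, -38.4, 133.4]
tool_rot: [-3.089, 0.072, -2.985]
force: [6.0, -0.3, 7.3]
width: 21.3
```

```bash
python3 - <<'E'
from blk import *
look(9); tong()
E
```

```text
11.4 [527.7 -38.4 133.4] [-3.089   0.0717 -2.9847] F [ 6.  -0.3  7.3] T [ 0.14 -1.27 -0.05] w 21.3 q [ 0.44  0.65 -0.68  2.01  0.77  0.66  0.98]
tcp bay [-11.5   2.9  58.4]
lip (bay frame; should be ~(-50,0)) [-51.8  -0.6] [22.3 97.8] 0.22 z 20.2 5541
tongue [-32.4   0.9  13.6] (np.float64(24.98), np.float64(-3.01)) 1692
body [-23.1   2.4  44.9] (np.float64(25.06), np.float64(-3.03)) 2982
156 [-49.9 -12.9  19.8] [-50.4  14.6  21. ]
158 [-48.8 -12.8  20.6] [-48.7  14.6  19.1]
160 [-47.3 -12.9  19.6] [-47.7  14.6  20.4]
162 [-46.3 -12.9  20.5] [-46.5  14.6  20.4]
164 [-44.9 -13.   20. ] [-45.2  14.7  20.2]
166 [-43.6 -13.   20. ] [-44.1  14.7  21. ]
```

View pics/w9.png

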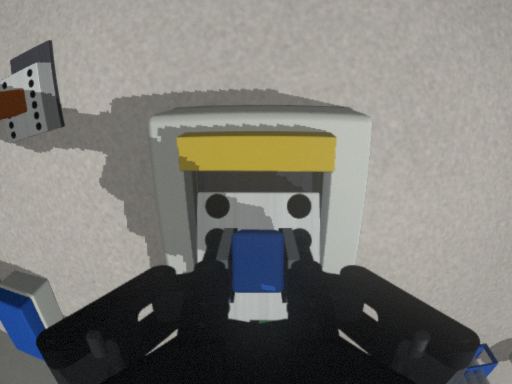

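Request:
send_rows:
  rows:
    - [-1,0.003,0,0.001,0]
    - [-1,-0.002,0,0.002,0]
    - [-1,-0.0025,0,0.002,0]
    - [-1,-0.0025,0,0.002,0]

```text
clock: 11.83
eef_pos: [531.8, -38.0, 130.8]
tool_rot: [-3.086, 0.077, -2.985]
force: [-3.0, 0.3, 13.1]
width: 21.3
```

```bash
cat >> blk.py <<'E'
def tip():
    B,im=rel()
    c,n,k=fitplane(B[200:228,205:312].reshape(-1,3)); th,ph=tilt(n); a=np.deg2rad(th)
    # front edge of the body top: first rows lying on the plane
    E=[]
    for u in range(215,305,6):
        col=B[170:230,u]; d=(col-c)@n
        ok=np.where(abs(d)<1.8)[0]
        if len(ok): E.append(col[ok[0]])
    E=np.median(E,0)
    R=lambda x,z: np.array([x*np.cos(a)-z*np.sin(a), 0, x*np.sin(a)+z*np.cos(a)])
    t=E-R(26,30); print("body tilt",th,ph,"front edge",E.round(1),"TIP",t.round(1),"grip",(t+R(60,52)).round(1),"thick end low",(t+R(100,0)).round(1))
E
python3 - <<'E'
from blk import *
look(10); tip()
E
```

```text
11.83 [531.8 -38.  130.8] [-3.0858  0.0766 -2.9848] F [-3.   0.3 13.1] T [0.21 1.13 0.03] w 21.3 q [ 0.44  0.66 -0.67  2.01  0.78  0.66  0.97]
tcp bay [-7.4  2.7 55.8]
lip (bay frame; should be ~(-50,0)) [-52.   -0.4] [22.5 97.5] 0.59 z 20.2 5740
body tilt 21.02 -3.09 front edge [-32.7   1.5  38.3] TIP [-46.2   1.5   0.9] grip [-8.9  1.5 71. ] thick end low [47.1  1.5 36.8]
```

View pics/w10.png

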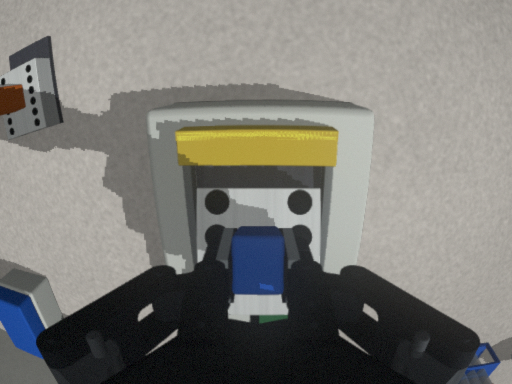

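Request:
send_rows:
  rows:
    - [-1,-0.002,0,0.002,0]
    - [-1,-0.002,0,0.002,0]
    - [-1,-0.002,0,0.002,0]
    - [-1,-0.002,0,0.002,0]

```text
clock: 12.27
eef_pos: [538.8, -36.9, 126.9]
tool_rot: [-3.082, 0.078, -2.984]
force: [0.0, 0.3, 8.3]
width: 20.9
```

```bash
python3 - <<'E'
from blk import *
look(11); tip()
E
```

```text
12.27 [538.8 -36.9 126.9] [-3.0824  0.0783 -2.9844] F [0.  0.3 8.3] T [ 0.37  0.42 -0.02] w 20.9 q [ 0.42  0.67 -0.66  2.    0.79  0.66  0.97]
tcp bay [-0.3  2.7 51.9]
lip (bay frame; should be ~(-50,0)) [-51.7  -0.8] [22.6 97.7] 0.21 z 20.2 6095
body tilt 17.45 -3.1 front edge [-29.4   1.6  37.3] TIP [-45.2   1.6   0.9] grip [-3.6  1.6 68.5] thick end low [50.2  1.6 30.9]
```

Request:
send_rows:
  rows:
    - [-1,0.004,0,-0.0005,0]
    - [-1,0.003,0,0.001,0]
    - [-1,-0.001,0,0.002,0]
    - [-1,-0.001,0,0.0025,0]
    - [-1,-0.001,0,0.0025,0]

```text
clock: 12.78
eef_pos: [538.8, -36.9, 123.8]
tool_rot: [-3.081, 0.091, -2.984]
force: [2.9, -0.2, 9.8]
width: 20.8
```

```bash
python3 - <<'E'
from blk import *
look(12); tip()
E
```

```text
12.78 [538.8 -36.9 123.8] [-3.0807  0.0914 -2.9838] F [ 2.9 -0.2  9.8] T [ 0.08  0.1  -0.03] w 20.8 q [ 0.42  0.67 -0.65  2.01  0.81  0.63  0.95]
tcp bay [-0.3  2.7 48.8]
lip (bay frame; should be ~(-50,0)) [-51.9  -0.9] [22.3 98. ] 0.18 z 20.2 6351
body tilt 14.67 -3.29 front edge [-32.2   1.6  35.8] TIP [-49.7   1.6   0.2] grip [-4.8  1.6 65.7] thick end low [47.   1.6 25.6]
```

View pics/s12.png

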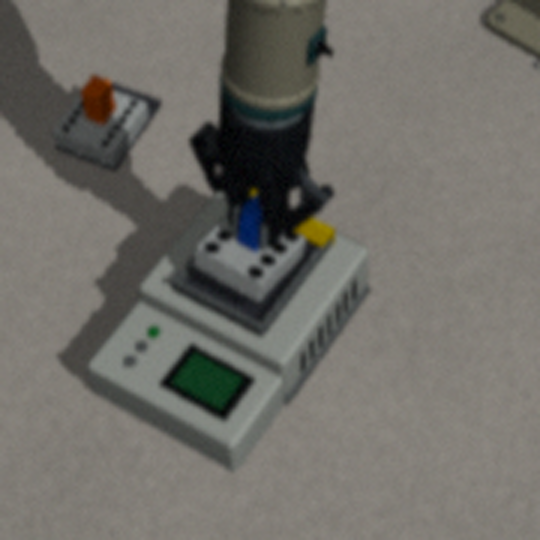

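Request:
send_rows:
  rows:
    - [-1,-0.0018,0,0.0023,0]
    - [-1,-0.0018,0,0.0023,0]
    - [-1,-0.0018,0,0.0023,0]
    - [-1,-0.0018,0,0.0023,0]

```text
clock: 13.22
eef_pos: [545.9, -36.0, 118.4]
tool_rot: [-3.078, 0.094, -2.984]
force: [-1.0, 0.4, 9.3]
width: 21.7
```

```bash
python3 - <<'E'
from blk import *
look(13); tip()
E
```

```text
13.22 [545.9 -36.  118.4] [-3.0782  0.0943 -2.9836] F [-1.   0.4  9.3] T [0.18 0.67 0.04] w 21.7 q [ 0.4   0.68 -0.64  2.    0.82  0.63  0.94]
tcp bay [ 6.8  2.5 43.4]
lip (bay frame; should be ~(-50,0)) [-51.8  -0.9] [22.2 98. ] 0.12 z 20.2 6940
body tilt 87.61 -17.02 front edge [-11.3   1.7  36. ] TIP [17.6  1.7  8.8] grip [-31.9   1.7  70.9] thick end low [ 21.7   1.7 108.7]
```

```bash
python3 - <<'E'
from blk import *
B,im=rel()
for r in ((190,212),(186,215),(196,222)):
    c,n,k=fitplane(B[r[0]:r[1],205:312].reshape(-1,3)); print(r,c.round(1),tilt(n),k)
for v in range(160,236,5): print(v,B[v,228].round(1),B[v,285].round(1))
E
```

```text
lip (bay frame; should be ~(-50,0)) [-51.8  -0.9] [22.2 98. ] 0.12 z 20.2 6940
(190, 212) [-15.3   2.3  36.3] (np.float64(4.7), np.float64(-3.4)) 2345
(186, 215) [-15.5   2.3  36.3] (np.float64(5.65), np.float64(-3.41)) 3091
(196, 222) [-11.8   2.3  36.8] (np.float64(8.54), np.float64(-3.43)) 2344
160 [-30.  -17.   10.9] [-29.6  16.7   8.1]
165 [-27.  -17.1  11.1] [-26.9  16.7   9.4]
170 [-27.7 -15.1  23.2] [-27.3  16.4  20.5]
175 [-28.7 -13.2  35. ] [-28.6  16.1  33.4]
180 [-25.8 -13.4  34.6] [-26.2  16.2  34.2]
185 [-23.9 -13.1  36.9] [-23.4  16.2  34.2]
190 [-20.8 -13.4  35.9] [-21.   16.3  35.2]
195 [-18.4 -13.3  37.1] [-18.5  16.3  35.7]
200 [-15.2 -13.6  36.1] [-15.5  16.4  35.5]
205 [-12.7 -13.6  37.1] [-12.6  16.5  35.3]
210 [ -9.7 -13.7  36.9] [-10.   16.6  36. ]
215 [ -7.2 -13.7  37.9] [-7.7 16.6 37.3]
220 [ -4.4 -13.8  38.3] [-4.2 16.7 36.3]
225 [ -1.  -14.   37.7] [-1.7 16.8 37.3]
230 [ -5.8 -11.6  51.8] [-4.6 16.5 48.1]
235 [ -5.5 -10.9  56.2] [-5.3 16.4 54.4]
```

View pics/w13.png

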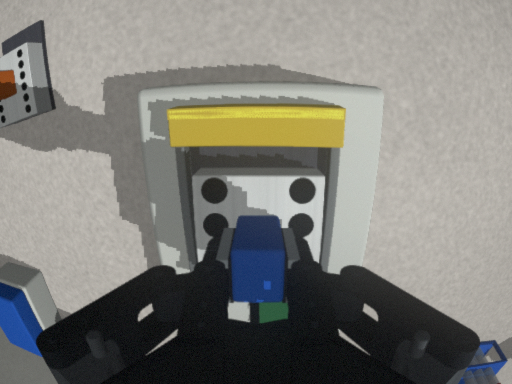

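Request:
send_rows:
  rows:
    - [-1,-0.0015,0,0.0022,0]
    - [-1,-0.0015,0,0.0022,0]
    - [-1,-0.0015,0,0.0022,0]

```text
clock: 13.57
eef_pos: [550.3, -35.4, 114.2]
tool_rot: [-3.077, 0.096, -2.984]
force: [-0.1, 0.4, 6.9]
width: 21.0
```

```bash
cat >> blk.py <<'E'
def tip2(v0=150):
    B,im=rel()
    # body top: silver bright pixels, columns 200..318
    m=np.zeros(B.shape[:2],bool); m[v0:225,198:320]=True
    m&=(im.max(-1)>110)&(im.max(-1).astype(int)-im.min(-1)<40)&(B[...,2]>24)&(B[...,2]<60)&(abs(B[...,1])<38)
    P=B[m]; c,n,k=fitplane(P); th,ph=tilt(n); a=np.deg2rad(th)
    d=abs((P-c)@n)<1.5; P=P[d]; E=[]
    for y in range(-25,26,5):
        q=P[abs(P[:,1]-y)<2.5]
        if len(q)>5: E.append([np.percentile(q[:,0],2),y])
    E=np.array(E); xe=np.median(E[:,0]); ze=c[2]+(xe-c[0])*np.tan(a)
    yaw=np.rad2deg(np.polyfit(E[:,1],E[:,0],1)[0])
    print("tilt",th,ph,"n",k,"edge",xe.round(1),ze.round(1),"edge slope deg",yaw.round(2),"TIP",(xe-26*np.cos(a)+30*np.sin(a)).round(1),(ze-26*np.sin(a)-30*np.cos(a)).round(1),"y range",P[:,1].min().round(1),P[:,1].max().round(1))
E
python3 - <<'E'
from blk import *
look(14); tip2()
E
```

```text
13.57 [550.3 -35.4 114.2] [-3.0768  0.0964 -2.9836] F [-0.1  0.4  6.9] T [ 0.39  0.58 -0.09] w 21.0 q [ 0.4   0.69 -0.63  1.99  0.83  0.62  0.93]
tcp bay [11.3  2.3 39.2]
lip (bay frame; should be ~(-50,0)) [-51.8  -0.7] [22.4 97.8] 0.29 z 20.2 7427
tilt 3.12 -3.46 n 4102 edge -26.1 32.9 edge slope deg 0.24 TIP -50.5 1.6 y range -30.3 35.1
```

View pics/w14.png

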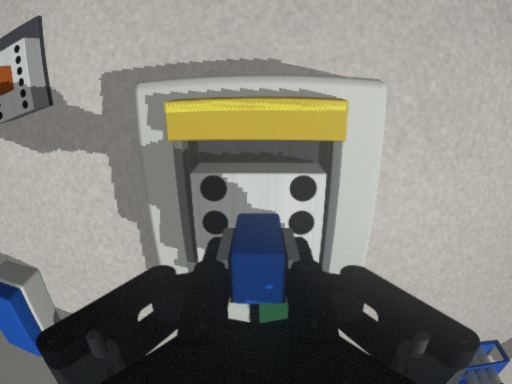

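View pics/s14.png

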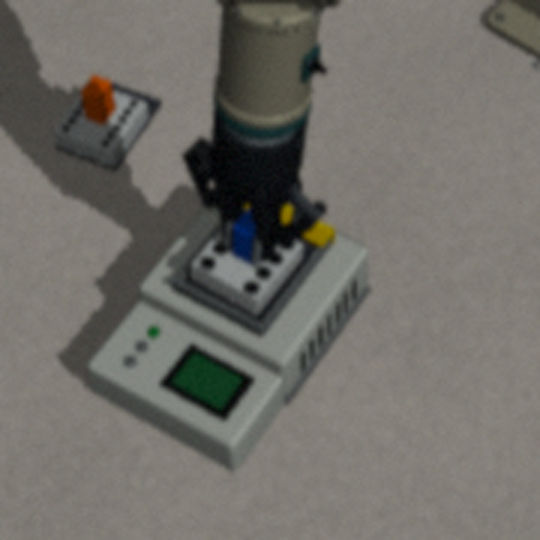

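Request:
send_rows:
  rows:
    - [-1,-0.0015,0,0.002,0]
    - [-1,-0.0015,0,0.002,0]
    - [-1,-0.001,0,0.002,0]

```text
clock: 13.92
eef_pos: [553.5, -35.1, 111.2]
tool_rot: [-3.074, 0.097, -2.983]
force: [-9.6, -1.3, 36.6]
width: 21.0
```

```bash
python3 - <<'E'
from blk import *
look(15); tip2()
E
```

```text
13.92 [553.5 -35.1 111.2] [-3.0744  0.0972 -2.9832] F [-9.6 -1.3 36.6] T [0.44 2.25 0.21] w 21.0 q [ 0.39  0.7  -0.62  1.99  0.83  0.62  0.92]
tcp bay [14.5  2.1 36.2]
lip (bay frame; should be ~(-50,0)) [-51.7  -0.6] [22.3 97.5] 0.21 z 20.2 7719
tilt 0.3 -3.32 n 4136 edge -24.5 31.9 edge slope deg 0.3 TIP -50.3 1.8 y range -30.2 34.8
```

Request:
send_rows:
  rows:
    - [-0.2,0,0,0,0]
    - [-0.2,0,0,0,0]
    - [-0.2,0,0,0,0]
    - [0.1,0,0,0,0]
    - [0.1,0,0,0,0]

```text
clock: 14.43
eef_pos: [547.8, -36.6, 110.2]
tool_rot: [-3.072, 0.09, -2.982]
force: [0.2, 0.1, -0.7]
width: 47.0
```

```bash
python3 - <<'E'
from blk import *
look(16); tip2()
E
```

```text
14.43 [547.8 -36.6 110.2] [-3.0724  0.0902 -2.9823] F [ 0.2  0.1 -0.7] T [ 0.02  0.09 -0.05] w 47.0 q [ 0.39  0.69 -0.62  2.    0.83  0.62  0.92]
tcp bay [ 8.7  1.6 35.2]
lip (bay frame; should be ~(-50,0)) [-51.8  -0.7] [22.3 97.9] 0.04 z 20.2 7657
tilt 0.28 -0.03 n 3829 edge -24.6 30.2 edge slope deg 0.06 TIP -50.5 0.0 y range -31.7 34.1
```

View pics/w16.png

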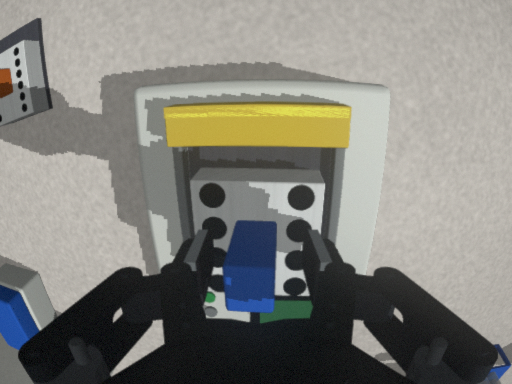

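Request:
send_rows:
  rows:
    - [0.4,0,0,0,0]
    - [0.4,0,0,-0.005,0]
    - [0.4,0,0,-0.015,0]
    - [0.4,0,0,-0.03,0]
    - [0.4,0,0,-0.03,0]
    - [0.4,0,0,-0.03,0]
    - [0.4,0,0,0,0]
    - [0.4,0,0,0,0]

```text
clock: 15.2
eef_pos: [535.3, -29.3, 223.8]
tool_rot: [-3.075, 0.085, -2.981]
force: [0.0, -0.0, -0.7]
width: 59.8
```

```bash
python3 - <<'E'
from blk import *
look(17)
d=np.load("wl.npz"); B=bay_coords(d["W"]); rel()
P=B[np.isfinite(B[...,0])&(abs(B[...,0])<75)&(abs(B[...,1])<42)]
q=P[(P[:,2]>26)&(P[:,2]<36)]; c,n,k=fitplane(q); print("top",c.round(1),tilt(n),k,[np.round(x,1) for x in cv2.minAreaRect(q[:,:2].astype(np.float32))])
q=P[(P[:,2]>70)&(P[:,2]<80)]; print("post",q.mean(0).round(1),[np.round(x,1) for x in cv2.minAreaRect(q[:,:2].astype(np.float32))])
E
```

```text
15.2 [535.3 -29.3 223.8] [-3.0747  0.0855 -2.9808] F [ 0.  -0.  -0.7] T [ 0.07  0.11 -0.  ] w 59.8 q [ 0.51  0.53 -0.8   1.92  0.61  0.84  1.11]
tcp bay [ -2.6  10.7 148.8]
lip (bay frame; should be ~(-50,0)) [-51.6  -0.9] [22.1 97.6] 0.3 z 20.3 2539
top [ 7.1  1.4 30.4] (np.float64(0.17), np.float64(-0.08)) 4342 [array([12., -0.]), array([70.6, 75. ]), np.float64(89.9)]
post [ 7.5  0.4 74. ] [array([8.8, 0.1]), array([22.1, 26.5]), np.float64(89.6)]
```

View pics/w17.png

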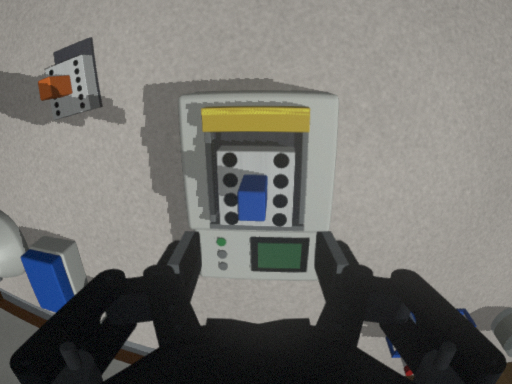

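View pics/s17.png

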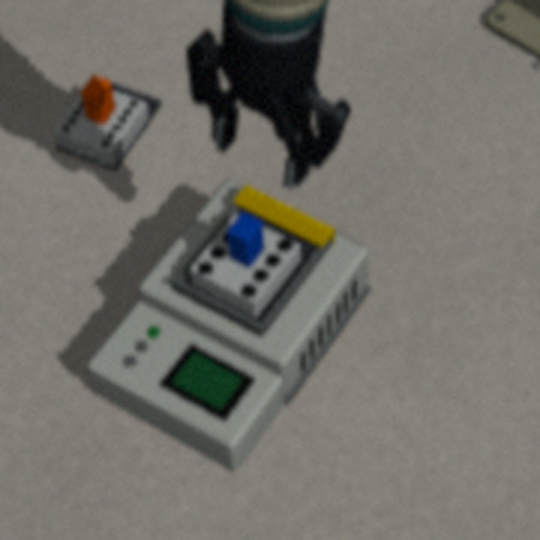

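```bash
python3 -c "
from cell import *
print(finish_job(), read_state()['clock'])"
```

```text
the job is handed in; nothing more can be done
the job is handed in; nothing more can be done
```

The block with the blue grip is seated in the mixer's bay: its tongue is under the yellow lip, it lies flat on the floor, and it is released. I handed the job in at about 15 s, within the 43 s limit.

**How it was done:**
- I gripped the blue post. The moves cannot tilt the tool, so I pressed the block's thick end on the outer edge of the mixer and lip to turn it in the fingers.
- I lowered it tongue-first into the bay, slid the tongue under the lip, then swung the thick end down. I opened the gripper and backed straight off.

**Last checks, from the wrist camera after backing off:**
- **Flatness:** the silver top is 30.4 mm above the bay floor (30 mm expected), with a tilt under 0.2° both ways.
- **Position:** the tongue tip is at about x -50 in the bay, inside the allowed -44 to -56. The block is centred sideways to within about 1 mm.
- **Contact:** the gripper is clear, with the tool about 75 mm above the post, and the wrist force reads about zero.
- **Orange block:** it still stands where it was, judged by eye in the pictures only.

**What did not go exactly to plan:**
- **Too much tilt:** the first press tilted the block to about 25°, more than the stated 10 to 20°. It was still about 25° when the tongue slid under the lip, without catching, and it came down from there.
- **Tool drift:** the tool drifted a few degrees, leaving the block about 3° off sideways while held. It settled flat on release.
- **Highest force read:** the wrist force peaked at about 38 N, when the block was pressed flat just before release.
- **Lip position:** it measured about 1.5 mm off in my bay frame, within the calibration error.

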